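# Close the measuring cell and set its hold-down screw

### The job

Get the measuring cell ready for the probe: push its hinged door shut until it snaps home on its catch, then turn the red thumbscrew on the roof clockwise until it seats against its stop, and back it off a quarter turn. Finish holding: keep the thumbscrew pinched between the fingers at that setting, with the door still shut. Leave the ball stand, ring gauge and steel block where they stand.

Things in the scene. Friction and masses are not known exactly. Their poses are not given: they have to be found in the camera images.
- cell: Grey steel measuring cell fixed to the table: box 150 mm deep (its x), 190 mm wide (its y), 150 mm high, clear back. Origin: centre of the underside, on the table; z up, -x points out of the door side, +y is the hinge side. The thumbscrew stands on the flat roof straight above the origin. The shut door's outer face is 85 mm in front of the origin.
- catch_block (a point): Centre of the dark catch housing (34 mm along the cell's x, 24 mm along y, 40 mm high), fixed to the cell beside the shut door's free edge, 100 mm above the table; it stands 16 mm proud of the shut door's outer face. Axes as for the cell.
- door (a joint): Opening angle of the door, rad: 0 = fully shut; grows as the free edge swings outwards (seen from above, clockwise about the hinge). Starts 0.5 to 1.0. Swings easily and stays where it is left. In the last 0.1 rad a sprung catch resists with up to about 11 N at the push point (most near 0.08 rad); past 0.045 rad it snaps to 0 and is held.
- door_hinge (a point): On the door's vertical hinge axis, 75 mm above the table, mid-thickness of the panel. Axes turn with the door: x its inward normal, -y along the panel to the free edge, z up. Panel: aluminium frame, clear window, yellow top edge, 160 mm wide, 10 mm thick, from 6 to 144 mm above the table.
- door_push (a point): Good place to push: on the door's outer face, 110 mm from the hinge axis, 105 mm above the table (39 mm below the top edge). Axes as for door_hinge: push along +x. A small black pull (18 mm across, standing out 25 mm) sits lower, 140 mm from the hinge, 35 mm above the table.
- thumbscrew (a joint): How far the thumbscrew is backed off from its seat, rad, counter-clockwise seen from above: 0 = seated against a hard stop, a quarter turn back = 1.571, upper end 3.6. Starts 0.7 to 2.2. It does not rise or sink noticeably. It turns against about 0.06 N m friction and stays where it is left.
- wing: Red wing grip of the thumbscrew: upright bar 44 mm long (its x), 12 mm thick (y), 38 mm high, white mark on one end of its top. Origin: centre of its underside, on the screw axis, 164 mm above the table; turns with the screw. Seated, its length lies along the cell's x; a quarter turn back, along the cell's y. Below it a round steel collar (radius 16 mm, top at 164 mm) and the roof at 150 mm.
- wing_grip (a point): Point to grip: on the screw axis inside the wing, 22 mm above the wing's underside, 186 mm above the table; wing top at 202 mm. Axes as for wing: pinch along y.
- ref_ball: Bystander: dark reference-ball stand, foot 60 mm across, 98 mm high, white ball on top, loose. Origin: centre of the underside. Stands on the cell's hinge side.
- ring_gauge: Bystander: steel ring gauge, 68 mm outside, 40 mm bore, 24 mm high, loose. Origin: centre of the underside. On the cell's catch side.
- gauge_block: Bystander: steel block 75 x 50 x 25 mm, loose. Origin: centre of the underside. In front of the cell's catch side.

How it is judged:
By the outcome, as a careful person would: the job done as asked, in the order asked, and still so for the second after the job is handed in, while the arm keeps its last pose, push and grip.
It also fails if it takes over 61 s, if anything falls off the work surface, if the arm or the gripper's body presses on something with over 40 N, if the wrist force passes 120 N, or if a joint passes its speed limit or range.

### The arm

A 6-joint arm with a two-finger parallel gripper is mounted at the origin on the work surface. World frame = base frame: x ahead of the robot, y to its left, z up, the work surface at z = 0. Lengths are in m, angles in rad, forces in N, time in s.
With the tool pointing down it reaches from about 0.35 to 0.775 m from the base axis. Payload 7.3 kg.
Tool frame: the origin (TCP) lies at the very end of the fingers, on their centre line; the grasp point (between the pads) lies 19 mm behind it; x points along the fingers, y is the direction in which the jaws open and shut, and the axes are right-handed (so a half turn about x gives the same grasp; the last joint's range is limited). The gripper opens to 92 mm and grips with 3 to 60 N. Pads are 19 mm wide; open, the fingers measure 130 mm over their backs; the gripper's body (75 mm by 190 mm) begins 47 mm behind the grasp point.
Start: joints at [1.204, 0.342, 1.524, -0, 1.275, -0.146], TCP at [0.115, 0.512, 0.227] pointing down, gripper open.
Joint ranges: [-2.53, 2.53], [-0.77, 2.02], [0.04, 2.7], [-1, 4.14], [0.28, 2.66], [-3.11, 3.11]. Speed limits (rad/s): [2.57, 2.57, 3.14, 3.14, 3.14, 3.14].

### API

Orientations are given as [roll, pitch, yaw] about the fixed x, y, z axes, in that order (R = Rz(yaw) Ry(pitch) Rx(roll)).
In Python, from cell import robot gives the robot as it stands.
- The arm moves only by the tool play_rows, never from a script. Its argument "moves" is a list that holds one entry, the list of rows, each a list of 5 numbers: the shift along the tool's x, y, z in m, then the turn about the tool's x in degrees, then the opening, from -1 (shut) to 1 (fully open), so that 0 is half open. A call has exactly 10 rows; each row shifts and turns the pose as measured when the row begins, along the tool's axes as they then stand; what a row does not reach is not made up. A row lasts 1/10 s, in which the tool goes at most 50 mm and 8.59 degrees, less where a joint would pass 70% of its speed; a pose out of reach is approached as far as the arm can. A call with a gripper value outside its range is refused whole. The fingers move at their own pace and stop on an object; "grip_force" is the grip in N (left out, the last holds). Time passes only in rows, so rows that do not move let the fingers close, or fill a call up. It gives the time, the measured TCP pose, the force and the opening at its end, in the units of the state.
- robot.observe(): the state, without advancing time (a new reading comes with each control period).
- robot.read_camera(name): name is "scene" or "side" or "wrist"; returns the picture (384x512x3 uint8, red, green, blue); there is no depth.
- robot.get_calibration(name): a dict with "mtx" (3x3 intrinsics, pixels), "k1" (the pictures are not rectified: a ray, as slopes to the right and down, at radius r is drawn at 1 + k1 r^2 times it, then the intrinsics apply), "view" (4x4, takes a point from world to camera coordinates). Camera axes: x right, y up, looking along -z (the intrinsics and any distortion apply to the point x, -y, -z); pixel columns grow to the right and rows downward; lengths in m; the calibration is good to about 2 mm. A picture is of the moment at which its call begins: read the wrist's pose just before it. get_calibration takes no time and is no camera call; for the wrist camera it gives the pose at the moment of the call.
- robot.hand_in(): hands the job in, once; it reports no verdict.
Trained networks look in the newest picture that a camera, given by its name, has taken for a name from the list of things; names that differ only in an ending like _2 or _b are one class to them, and where a whole thing is asked for, a point or a joint stands for the part that bears it (a point fixed in the world has none). Each returns a list of dicts, best first, with "score" (0 to 1); they miss things now and then, are a little off and sometimes report something else, mostly with a low value. They report only what shows in the picture. A call takes as long as a camera call.
- robot.spot_in(camera, label): "point" ([column, row] in pixels, amid what is visible of it).
The state is a dict: "time": time; "qpos": joint angles; "qvel": joint speeds; "joint_efforts": joint torques, N m; "tool_pos": TCP position; "tool_rot": TCP orientation; "contact_force": force on the tool from outside, world axes, zero at the start; "torque": the same for the moment, N m; "opening": finger opening in m.
Only numpy, scipy, OpenCV 4.12 (cv2) and the standard library are available. Lean on these libraries where they do the work, as an engineer would, in place of code of your own. Each camera call takes 0.05 s, during which the arm holds its last target.

## Working session

There is one attempt and no reset: what is moved stays moved. The work goes in short steps, Python scripts to look and compute and a tool call to move; the robot and the scene stay as the last step left them, time stands still between calls to the robot, and variables do not carry over. Pictures are saved under pics/ and viewed, and the job is handed in when it is done.

Besides the shell and the picture viewer there is one more tool, called after "Emit:" as a command line: name --argument value ..., lists and objects as JSON in quotes. play_rows: Moves the arm, as the interface text tells. Its arguments: {"type":"object","properties":{"moves":{"type":"array"},"grip_force":{"type":"number"}},"required":["moves"]}

```bash
ls -la; mkdir -p pics; python3 - <<'E'
from cell import robot
import cv2
print(robot.observe())
for n in ["scene","side","wrist"]:
    im=robot.read_camera(n); cv2.imwrite(f"pics/{n}0.png",im[:,:,::-1])
    print(n,robot.get_calibration(n))
E
```

```text
total 12
drwxr-xr-x  3 agent agent 4096 Dec  7 14:16 .
drwxr-xr-x 23 root  root  4096 Dec  7 14:16 ..
drwxr-xr-x  2 agent agent 4096 Dec  7 14:16 pics
{'time': 0.0, 'qpos': array([ 1.20400276e+00,  3.42724398e-01,  1.52504320e+00,  1.45742583e-05,
        1.27541137e+00, -1.46029201e-01]), 'qvel': array([-5.22824149e-05,  1.21550942e-04, -1.19305760e-03, -9.70893030e-04,
       -5.52915720e-05,  8.16349522e-04]), 'joint_efforts': array([ 1.09494482e-03, -4.31246996e+01, -2.44226038e+01,  7.19908183e-02,
        5.60121203e-02, -1.67094618e-04]), 'tool_pos': array([0.11479761, 0.51186165, 0.22603497]), 'tool_rot': array([-1.7256106 ,  1.56920994, -1.94637922]), 'contact_force': array([ 0.4703597 , -0.08187696, -0.61225715]), 'torque': array([ 0.0010766 , -0.01049416,  0.0027872 ]), 'opening': 0.09174149350382123}
scene {'mtx': array([[456.92574719,   0.        , 265.86684243],
       [  0.        , 456.92574719, 191.22170498],
       [  0.        ,   0.        ,   1.        ]]), 'k1': -0.13995390748320452, 'view': array([[ 0.37209149,  0.92815113,  0.0091319 , -0.2603765 ],
       [-0
[... 376 characters left out ...]
w': array([[-0.98927719, -0.14571838, -0.00983796,  0.5844529 ],
       [ 0.0725774 , -0.5489442 ,  0.8327021 , -0.14273674],
       [-0.12674049,  0.82305918,  0.55363384, -0.91878681],
       [ 0.        ,  0.        ,  0.        ,  1.        ]])}
wrist {'mtx': array([[346.06633808,   0.        , 253.50933539],
       [  0.        , 346.06633808, 191.68273161],
       [  0.        ,   0.        ,   1.        ]]), 'k1': 0.032138331963934584, 'view': array([[ 0.21984391,  0.97553382, -0.00155398, -0.52420337],
       [-0.94099679,  0.21164008, -0.26407106,  0.03372123],
       [-0.25728136,  0.0595167 ,  0.96450198, -0.39088646],
       [ 0.        ,  0.        ,  0.        ,  1.        ]])}
```

View pics/scene0.png

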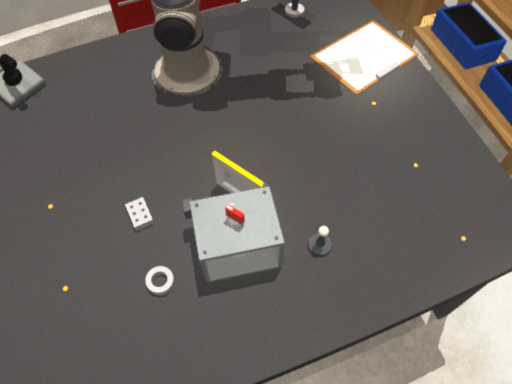

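View pics/side0.png

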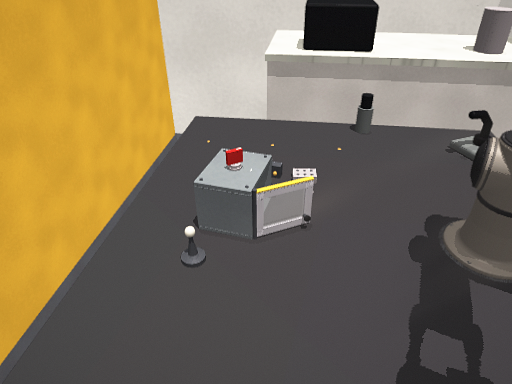

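View pics/wrist0.png

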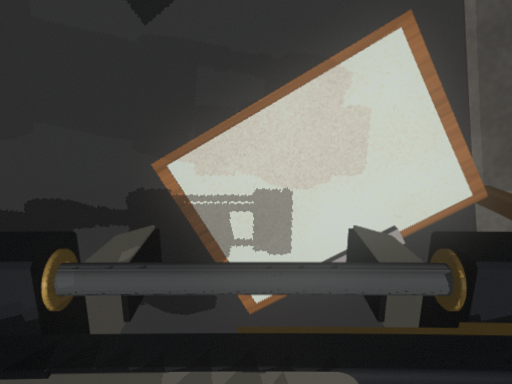

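```bash
python3 - <<'E'
from cell import robot
for c in ["scene","side"]:
    for l in ["cell","catch_block","door","door_hinge","door_push","thumbscrew","wing","wing_grip","ref_ball","ring_gauge","gauge_block"]:
        try: r=robot.spot_in(c,l)
        except Exception as e: r=repr(e)
        print(c,l,r[:3] if isinstance(r,list) else r)
print(robot.observe()['time'])
E
```

```text
scene cell [{'point': [235.8, 226.1], 'score': 0.75}]
scene catch_block [{'point': [234.5, 225.6], 'score': 0.61}]
scene door [{'point': [233.8, 176.8], 'score': 0.87}]
scene door_hinge [{'point': [231.5, 178.5], 'score': 0.87}]
scene door_push [{'point': [232.8, 178.4], 'score': 0.79}]
scene thumbscrew []
scene wing [{'point': [233.5, 218.5], 'score': 0.74}, {'point': [142.1, 214.1], 'score': 0.63}]
scene wing_grip [{'point': [233.5, 216.1], 'score': 0.54}]
scene ref_ball []
scene ring_gauge [{'point': [156.2, 275.9], 'score': 0.64}]
scene gauge_block [{'point': [140.6, 214.2], 'score': 0.96}]
side cell [{'point': [249.6, 197.1], 'score': 0.87}]
side catch_block [{'point': [249.4, 198.8], 'score': 0.93}]
side door [{'point': [281.8, 205.4], 'score': 0.77}, {'point': [232.2, 155.0], 'score': 0.57}]
side door_hinge [{'point': [281.0, 204.5], 'score': 0.97}, {'point': [234.7, 157.7], 'score': 0.34}]
side door_push [{'point': [279.7, 207.9], 'score': 0.92}]
side thumbscrew [{'point': [235.6, 159.7], 'score': 0.63}]
side wing [{'point': [232.9, 157.0], 'score': 0.58}, {'point': [248.6, 198.4], 'score': 0.37}]
side wing_grip [{'point': [236.0, 156.3], 'score': 0.83}]
side ref_ball [{'point': [190.7, 250.4], 'score': 0.85}, {'point': [233.0, 159.1], 'score': 0.65}]
side ring_gauge [{'point': [285.0, 208.1], 'score': 0.3}]
side gauge_block [{'point': [305.0, 172.7], 'score': 0.64}]
1.25
```

```bash
python3 - <<'E'
import cv2
a=cv2.imread("pics/scene0.png")[135:295,120:345]; cv2.imwrite("pics/sz.png",cv2.resize(a,None,fx=3.5,fy=3.5,interpolation=cv2.INTER_CUBIC))
a=cv2.imread("pics/side0.png")[135:275,165:335]; cv2.imwrite("pics/dz.png",cv2.resize(a,None,fx=4,fy=4,interpolation=cv2.INTER_CUBIC))
E
```

```text
(no output)
```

View pics/sz.png

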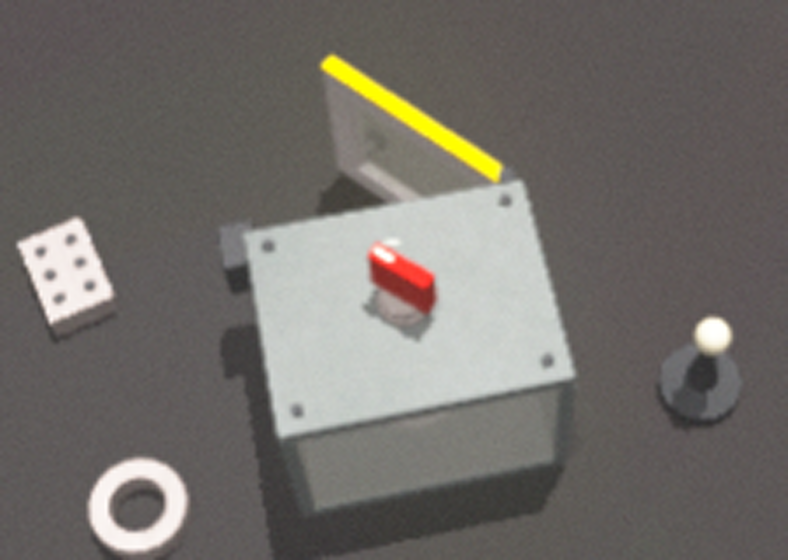

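View pics/dz.png

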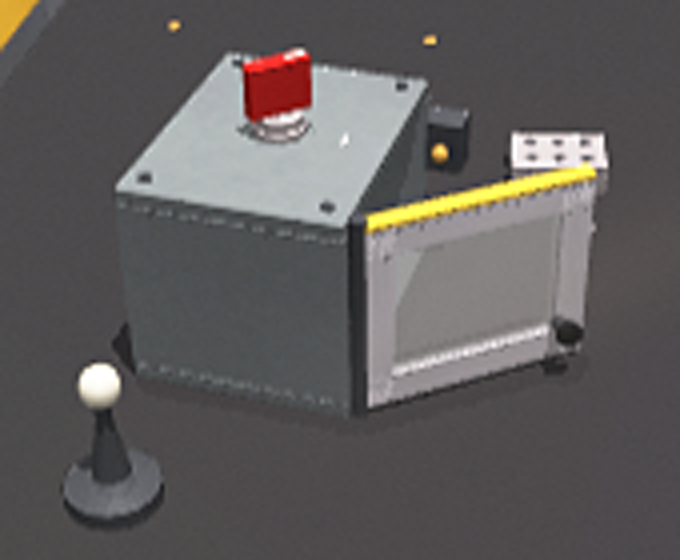

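```bash
cat > h.py <<'E'
import numpy as np, cv2
from scipy.optimize import least_squares
from cell import robot
def proj(P,cal):
    P=np.atleast_2d(P); V=np.array(cal["view"]); c=P@V[:3,:3].T+V[:3,3]
    s=np.c_[c[:,0]/-c[:,2],-c[:,1]/-c[:,2]]; r2=(s**2).sum(1,keepdims=True)
    s=s*(1+cal["k1"]*r2); K=cal["mtx"]; return s*[K[0,0],K[1,1]]+[K[0,2],K[1,2]]
def ray(px,cal):
    K=np.array(cal["mtx"]);d=(np.array(px)-[K[0,2],K[1,2]])/[K[0,0],K[1,1]]
    s=d.copy()
    for _ in range(20): s=d/(1+cal["k1"]*(s@s))
    V=np.array(cal["view"]);R=V[:3,:3]
    return -R.T@V[:3,3], R.T@np.array([s[0],-s[1],-1.])
def onz(px,cal,z):
    o,d=ray(px,cal); return o+d*(z-o[2])/d[2]
def Rz(a): return np.array([[np.cos(a),-np.sin(a),0],[np.sin(a),np.cos(a),0],[0,0,1]])
E
cat > fit.py <<'E'
from h import *
cs,cd=robot.get_calibration("scene"),robot.get_calibration("side")
S=lambda a:np.array(a)/3.5+[120,135]
D=lambda a:np.array(a)/4+[165,135]
C=[] # (cam,pixel,func)
X=.075;Y=.095
roof={'fc':(-X,-Y,.15),'fh':(-X,Y,.15),'bh':(X,Y,.15),'bc':(X,-Y,.15)}
obs=[]
for k,p in dict(fc=(247,233),fh=(522,182),bh=(574,376),bc=(281,436)).items(): obs.append((cs,S(p),'cell',roof[k]))
for k,p in dict(fh=(345,228),bh=(117,187),bc=(228,54),fc=(428,80)).items(): obs.append((cd,D(p),'cell',roof[k]))
obs+=[(cd,D((352,414)),'cell',(-X,Y,0)),(cd,D((140,374)),'cell',(X,Y,0))]
# door frame: x inward, -y to free; z abs
obs+=[(cs,S((332,57)),'door',(-.005,-.16,.144)),(cs,S((322,68)),'door',(.005,-.16,.144)),
 (cd,D((596,178)),'door',(-.005,-.16,.144)),(cd,D((590,168)),'door',(.005,-.16,.144)),(cd,D((582,358)),'door',(-.005,-.16,.006))]
obs+=[(cs,S((383,243)),'wing',(.022,.006,.202)),(cs,S((371,252)),'wing',(.022,-.006,.202)),(cs,S((436,285)),'wing',(-.022,.006,.202)),(cs,S((430,293)),'wing',(-.022,-.006,.202))]
def world(p,f,q):
    x,y,a,hy,th,w,_=q
    q=np.array(q);R=Rz(a);o=np.array([x,y,0])
    if f=='cell': return o+R@q3(p)
    if f=='door': return o+R@(np.array([-.08,hy,0])+Rz(-th)@q3(p))
    if f=='wing': return o+R@(Rz(w)@q3(p))
q3=lambda p:np.array(p,float)
def res(q): return np.concatenate([(proj(world(p,f,q),c)[0]-px) for c,px,f,p in obs])
best=None
for w0 in (0.7,1.5,2.2,-.7,-2,-1.5,3):
    r=least_squares(res,[.6,.1,0,.09,.7,w0,0],loss='soft_l1')
    if best is None or r.cost<best.cost: best=r
q=best.x; print(np.round(q,4),best.cost)
for o,e in zip(obs,res(q).reshape(-1,2)): print(o[2],o[3],np.round(e,1))
np.save('q.npy',q)
for n,c,px in [("ballfoot",cs,S((701,383))),("ring",cs,S((138,506))),("block",cs,S((65,278)))]:
    print(n,onz(px,c,{'ballfoot':0.005,'ring':.024,'block':.02}[n]).round(3))
for n,c,px in [("ballfoot",cd,D((113,483))),("block",cd,D((558,150)))]:
    print(n,onz(px,c,{'ballfoot':0.005,'block':.025}[n]).round(3))
E
python3 fit.py
```

```text
[ 0.6532 -0.0574 -0.1514  0.0867  0.8826  3.878   0.    ] 31.002010339282936
cell (-0.075, -0.095, 0.15) [-2.  -1.1]
cell (-0.075, 0.095, 0.15) [-0.7 -2.2]
cell (0.075, 0.095, 0.15) [ 0.2 -0.8]
cell (0.075, -0.095, 0.15) [-1.5 -0.1]
cell (-0.075, 0.095, 0.15) [-0.5 -0.4]
cell (0.075, 0.095, 0.15) [-1.7  0.4]
cell (0.075, -0.095, 0.15) [-1.  -0.4]
cell (-0.075, -0.095, 0.15) [-0.3 -0.1]
cell (-0.075, 0.095, 0) [-1.2  1.5]
cell (0.075, 0.095, 0) [-1.6  1. ]
door (-0.005, -0.16, 0.144) [-0.1 -1.2]
door (0.005, -0.16, 0.144) [ 0.1 -1.8]
door (-0.005, -0.16, 0.144) [-0.1 -0.3]
door (0.005, -0.16, 0.144) [-0.6  0.3]
door (-0.005, -0.16, 0.006) [-0.6 -2. ]
wing (0.022, 0.006, 0.202) [-5.3  2.1]
wing (0.022, -0.006, 0.202) [ 1.4 -4.5]
wing (-0.022, 0.006, 0.202) [-4.1  0.4]
wing (-0.022, -0.006, 0.202) [ 1.  -5.9]
ballfoot [0.725 0.139 0.005]
ring [ 0.674 -0.266  0.024]
block [ 0.48 -0.27  0.02]
ballfoot [0.725 0.13  0.005]
block [ 0.471 -0.269  0.025]
```

```bash
sed -i "s/(383,243)),'wing',(.022,.006/(383,243)),'wing',(.022,-.006/; s/(371,252)),'wing',(.022,-.006/(371,252)),'wing',(.022,.006/; s/(436,285)),'wing',(-.022,.006/(436,285)),'wing',(-.022,-.006/; s/(430,293)),'wing',(-.022,-.006/(430,293)),'wing',(-.022,.006/" fit.py; sed -i "s/^def world/obs+=[(cd,D((310,52)),'wing',(.022,-.006,.202)),(cd,D((312,106)),'wing',(.022,-.006,.164)),(cd,D((250,122)),'wing',(-.022,-.006,.164))]\ndef world/" fit.py; python3 fit.py
cat > ov.py <<'E'
import sys
from fit import *
def box(lo,hi):
    c=[(x,y,z) for x in (lo[0],hi[0]) for y in (lo[1],hi[1]) for z in (lo[2],hi[2])]
    return [(a,b) for i,a in enumerate(c) for b in c[i+1:] if sum(u!=v for u,v in zip(a,b))==1]
for n,c,f in (("scene",cs,3.5),("side",cd,4)):
    im=cv2.imread(f"pics/{n}0.png"); o=(120,135) if n=="scene" else (165,135)
    im=im[o[1]:o[1]+150,o[0]:o[0]+(225 if n=="scene" else 175)]
    im=cv2.resize(im,None,fx=f,fy=f,interpolation=cv2.INTER_CUBIC)
    for fr,lo,hi in (('cell',(-X,-Y,0),(X,Y,.15)),('door',(-.005,-.16,.006),(.005,0,.144)),('wing',(-.022,-.006,.164),(.022,.006,.202))):
        for a,b in box(lo,hi):
            p=[tuple(int(v) for v in (proj(world(t,fr,q),c)[0]-o)*f) for t in (a,b)]
            cv2.line(im,p[0],p[1],(0,255,0),1)
    cv2.imwrite(f"pics/ov_{n}.png",im)
E
python3 ov.py >/dev/null
```

```text
[ 0.6543 -0.0569 -0.1511  0.0849  0.8929 -2.4204  0.    ] 21.682968491589854
cell (-0.075, -0.095, 0.15) [-1.7 -0.8]
cell (-0.075, 0.095, 0.15) [-0.3 -1.9]
cell (0.075, 0.095, 0.15) [ 0.6 -0.5]
cell (0.075, -0.095, 0.15) [-1.1  0.3]
cell (-0.075, 0.095, 0.15) [-1.  -0.3]
cell (0.075, 0.095, 0.15) [-2.2  0.5]
cell (0.075, -0.095, 0.15) [-1.5 -0.3]
cell (-0.075, -0.095, 0.15) [-0.8 -0. ]
cell (-0.075, 0.095, 0) [-1.7  1.6]
cell (0.075, 0.095, 0) [-2.1  1.1]
door (-0.005, -0.16, 0.144) [-0.1 -1.2]
door (0.005, -0.16, 0.144) [ 0.1 -1.8]
door (-0.005, -0.16, 0.144) [-0.2 -0.3]
door (0.005, -0.16, 0.144) [-0.6  0.3]
door (-0.005, -0.16, 0.006) [-0.6 -2. ]
wing (0.022, -0.006, 0.202) [-1.5 -1.7]
wing (0.022, 0.006, 0.202) [-1.5 -0.3]
wing (-0.022, -0.006, 0.202) [-0.4 -3.2]
wing (-0.022, 0.006, 0.202) [-2.1 -1.4]
wing (0.022, -0.006, 0.202) [-0.5  1.2]
wing (0.022, -0.006, 0.164) [-0.5  0.8]
wing (-0.022, -0.006, 0.164) [-0.9  0.4]
ballfoot [0.725 0.139 0.005]
ring [ 0.674 -0.266  0.024]
block [ 0.48 -0.27  0.02]
ballfoot [0.725 0.13  0.005]
block [ 0.471 -0.269  0.025]
```

View pics/ov_scene.png

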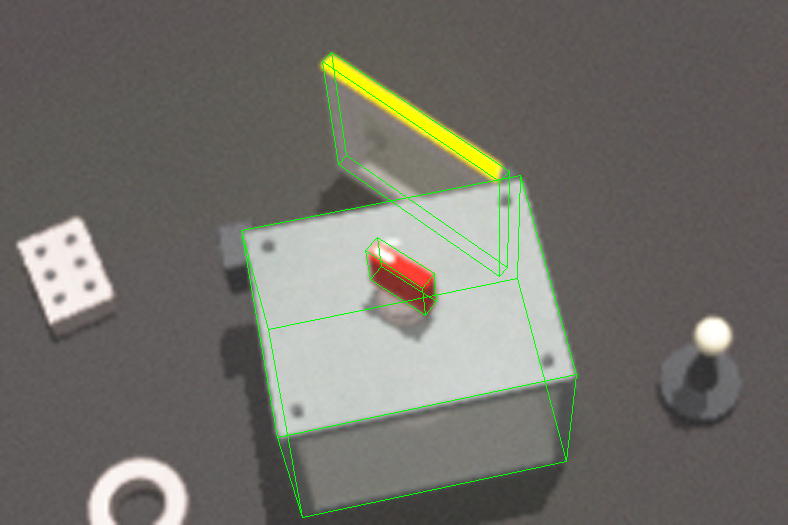

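View pics/ov_side.png

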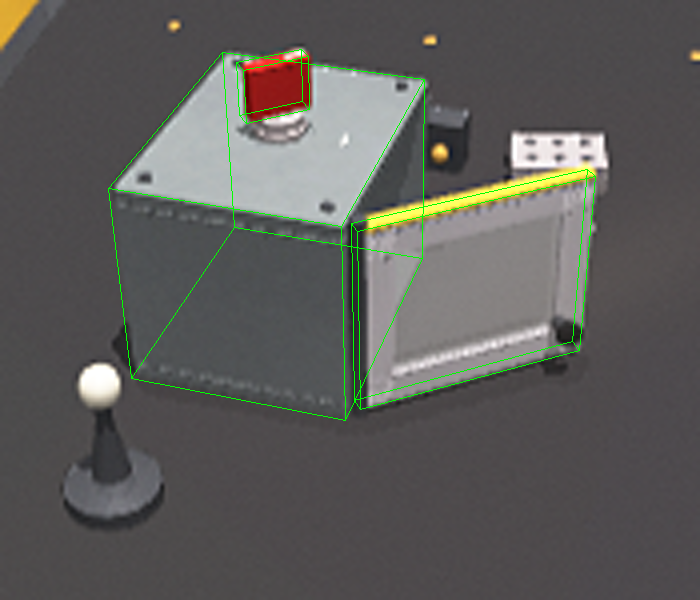

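```bash
cat > plan.py <<'E'
from h import *
from scipy.spatial.transform import Rotation as Ro
q=np.load('q.npy'); a=q[2]; O=np.array([q[0],q[1],0]); RC=Rz(a)
def cellp(p): return O+RC@np.array(p,float)
H=cellp([-.08,q[3],0])
def doorp(p,th): return H+Rz(a-th)@np.array(p,float)
def state():
    s=robot.observe(); R=Ro.from_euler('xyz',s['tool_rot']).as_matrix()
    return s,s['tool_pos'],R
def rows(p,R,tgt,turn,n):
    """n equal world steps and equal turns"""
    out=[];d=(np.array(tgt)-p)/n
    for i in range(n):
        v=R.T@d; out.append([*np.round(v,4).tolist(),round(turn/n,2)]); R=R@Ro.from_rotvec([np.radians(turn/n),0,0]).as_matrix()
    return out
def ang(v): return np.degrees(np.arctan2(v[1],v[0]))
E
python3 - <<'E'
from plan import *
s,p,R=state(); print(p,R.round(3),'y yaw',ang(R[:,1]),'z yaw',ang(R[:,2]), s['qpos'].round(3))
print('hinge',H,'door normal deg',np.degrees(a-q[4]),'cell x deg',np.degrees(a))
for c in (.05,0): print(doorp([-.0145-c,-.11,.1],q[4]))
print('shut',doorp([-.0145,-.11,.1],0))
V=np.array(robot.get_calibration('wrist')['view']);print('cam in tool',R.T@(-V[:3,:3].T@V[:3,3]-p), 'look',R.T@-V[2,:3])
E
```

```text
[0.1149681  0.51226841 0.2267368 ] [[ 0.     0.219  0.976]
 [ 0.     0.976 -0.219]
 [-1.     0.     0.   ]] y yaw 77.34721565844428 z yaw -12.65278439437436 [ 1.204  0.342  1.524 -0.     1.275 -0.146]
hinge [0.58795586 0.03902196 0.        ] door normal deg -59.820339256168985 cell x deg -8.65929998719998
[0.460441   0.03948076 0.1       ]
[ 0.48557666 -0.00374191  0.1       ]
shut [ 0.5570597  -0.06754106  0.1       ]
cam in tool [-1.58878783e-01 -2.12883648e-05 -7.02150829e-02] look [ 9.64460608e-01 -6.03139925e-04  2.64225988e-01]
```

```bash
python3 - <<'E'
from plan import *
s,p,R=state()
for r in rows(p,R,doorp([-.0645,-.11,.22],q[4]),47.1,20): print(r)
E
```

```text
[0.0003, -0.0193, 0.022, 2.35]
[0.0003, -0.0184, 0.0228, 2.35]
[0.0003, -0.0174, 0.0235, 2.35]
[0.0003, -0.0164, 0.0242, 2.35]
[0.0003, -0.0154, 0.0249, 2.35]
[0.0003, -0.0144, 0.0255, 2.35]
[0.0003, -0.0133, 0.0261, 2.35]
[0.0003, -0.0122, 0.0266, 2.35]
[0.0003, -0.0111, 0.0271, 2.35]
[0.0003, -0.01, 0.0275, 2.35]
[0.0003, -0.0089, 0.0279, 2.35]
[0.0003, -0.0077, 0.0282, 2.35]
[0.0003, -0.0066, 0.0285, 2.35]
[0.0003, -0.0054, 0.0288, 2.35]
[0.0003, -0.0042, 0.029, 2.35]
[0.0003, -0.003, 0.0291, 2.35]
[0.0003, -0.0018, 0.0292, 2.35]
[0.0003, -0.0006, 0.0293, 2.35]
[0.0003, 0.0006, 0.0293, 2.35]
[0.0003, 0.0018, 0.0292, 2.35]
```

Emit:
play_rows --moves '[[[0,-0.019,0.022,2.4,-1],[0,-0.018,0.023,2.4,-1],[0,-0.017,0.024,2.4,-1],[0,-0.016,0.024,2.4,-1],[0,-0.015,0.025,2.4,-1],[0,-0.014,0.026,2.4,-1],[0,-0.013,0.026,2.4,-1],[0,-0.012,0.027,2.4,-1],[0,-0.011,0.027,2.4,-1],[0,-0.01,0.028,2.4,-1]]]' --grip_force 20

```text
time: 2.25
tool_pos: [0.2924, 0.2704, 0.2268]
tool_rot: [1.613, 1.567, 0.964]
contact_force: [0.4, 0.1, -0.4]
opening: 0.0164
```

```bash
python3 - <<'E'
from plan import *
s,p,R=state(); print(ang(R[:,1]),s['qvel'].round(3))
for r in rows(p,R,doorp([-.0645,-.11,.22],q[4]),ang(R[:,1])-30.2,10): print(r)
E
```

```text
52.802537991061705 [-0.789 -0.097  0.109  0.002 -0.021 -0.351]
[0.0006, -0.0082, 0.0273, np.float64(2.26)]
[0.0006, -0.0072, 0.0276, np.float64(2.26)]
[0.0006, -0.0061, 0.0279, np.float64(2.26)]
[0.0006, -0.005, 0.0281, np.float64(2.26)]
[0.0006, -0.0038, 0.0283, np.float64(2.26)]
[0.0006, -0.0027, 0.0284, np.float64(2.26)]
[0.0006, -0.0016, 0.0285, np.float64(2.26)]
[0.0006, -0.0005, 0.0286, np.float64(2.26)]
[0.0006, 0.0007, 0.0286, np.float64(2.26)]
[0.0006, 0.0018, 0.0285, np.float64(2.26)]
```

Emit:
play_rows --moves '[[[0,-0.008,0.027,2.3,-1],[0,-0.007,0.028,2.3,-1],[0,-0.006,0.028,2.3,-1],[0,-0.005,0.028,2.3,-1],[0,-0.004,0.028,2.3,-1],[0,-0.003,0.028,2.3,-1],[0,-0.002,0.028,2.3,-1],[0,0,0.028,2.3,-1],[0,0.001,0.028,2.2,-1],[0,0.002,0.025,2.0,-1]]]'

```text
time: 3.25
tool_pos: [0.4614, 0.0317, 0.2284]
tool_rot: [1.606, 1.563, 0.544]
contact_force: [-0.1, 0.3, -0.3]
opening: 0.0005
```

Emit:
play_rows --moves '[[[0,0,0,0,-1],[0.01,0,0,0,-1],[0.02,0,0,0,-1],[0.02,0,0,0,-1],[0.02,0,0,0,-1],[0.02,0,0,0,-1],[0.015,0,0,0,-1],[0.01,0,0,0,-1],[0,0,0,0,-1],[0,0,0,0,-1]]]'

```text
time: 4.25
tool_pos: [0.4582, 0.0363, 0.1062]
tool_rot: [1.927, 1.563, 0.871]
contact_force: [0.6, -1.1, -0.4]
opening: 0.0004
```

```bash
python3 - <<'E'
from plan import *
s,p,R=state(); print(s['time'],p,ang(R[:,1]),s['qvel'].round(3),s['opening'])
t=doorp([-.0145,-.11,.105],q[4]); print('to contact, tool',R.T@(t-p),'turn',ang(R[:,1])-30.2)
for n in ["scene","side"]:
    im=robot.read_camera(n); im=im[110:300,100:355] if n=="scene" else im[100:300,150:405]
    cv2.imwrite(f"pics/{n}1.png",cv2.resize(im,None,fx=3,fy=3,interpolation=cv2.INTER_CUBIC)[:,:,::-1])
E
```

```text
4.25 [0.45821958 0.03631765 0.10619029] 29.449267181551928 [ 0.008  0.003  0.01  -0.    -0.006  0.002] 0.0003655529673363812
to contact, tool [0.00109382 0.00411855 0.04833669] turn -0.7507328184480713
```

View pics/scene1.png

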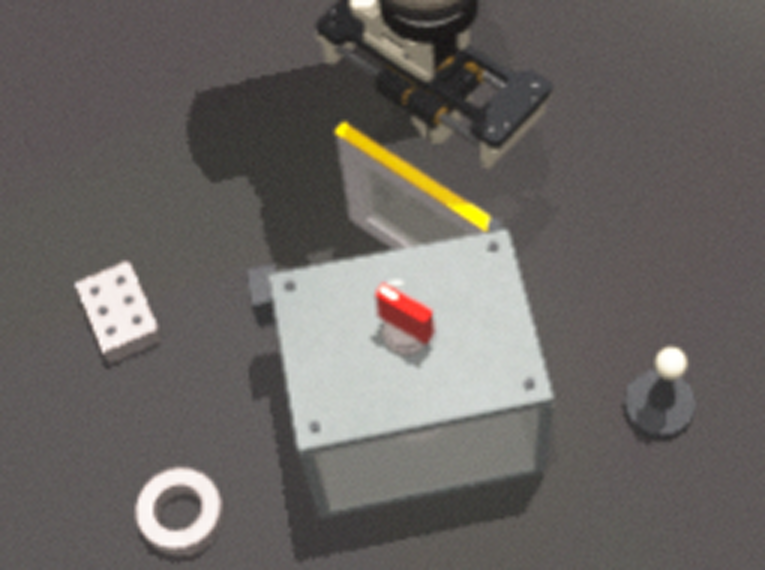

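View pics/side1.png

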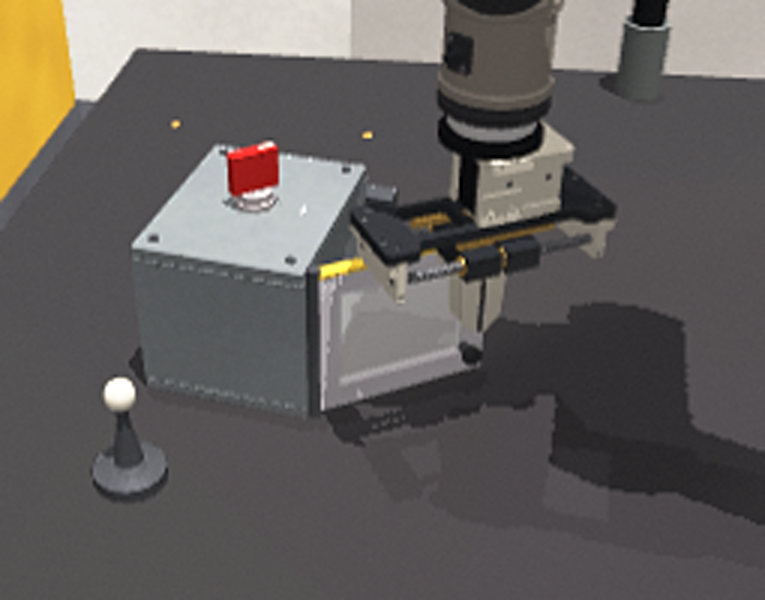

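Emit:
play_rows --moves '[[[-0.001,0.001,0.005,-0.4,-1],[-0.001,0.001,0.01,-0.3,-1],[-0.001,0.001,0.012,0,-1],[-0.001,0.001,0.012,0,-1],[0,0,0.008,0,-1],[0,-0.0005,0.005,-2.5,-1],[0,-0.0005,0.005,-2.5,-1],[0,-0.0005,0.005,-2.5,-1],[0,-0.0005,0.005,-2.5,-1],[0,-0.0005,0.005,-2.5,-1]]]'

```text
time: 5.35
tool_pos: [0.5037, -0.0322, 0.1129]
tool_rot: [1.341, 1.559, 0.52]
contact_force: [1.0, 0.2, 0.2]
opening: 0.0005
```

```bash
cat > st.py <<'E'
from plan import *
s,p,R=state(); 
d=Rz(a).T@(p-H); z=np.radians(ang(R[:,2]))
print(s['time'],p.round(4),'y yaw',ang(R[:,1]).round(2),'F',s['contact_force'].round(1),'T',s['torque'].round(2),'op',round(s['opening'],4),'q',s['qpos'].round(2))
th=a-z; dd=Rz(-th).T@d; print('tool-th',th.round(3),'tcp in tool-aligned door frame',dd.round(4),'tcp in cell',(RC.T@(p-O)).round(4))
# door angle if finger corner touches
E
python3 st.py
```

```text
5.35 [ 0.5037 -0.0322  0.1129] y yaw 42.96 F [1.  0.2 0.2] T [0.1  0.02 0.05] op 0.0005 q [-0.22  0.43  1.75  0.01  0.96 -0.98]
tool-th 0.67 tcp in tool-aligned door frame [-0.0053 -0.1102  0.1129] tcp in cell [-0.1525  0.0017  0.1129]
```

Emit:
play_rows --moves '[[[0,-0.0005,0.005,-3,-1],[0,-0.0005,0.005,-3,-1],[0,-0.0005,0.005,-3,-1],[0,-0.0005,0.005,-3,-1],[0,-0.0005,0.005,-3,-1],[0,-0.0005,0.005,-3,-1],[0,-0.0005,0.005,-3,-1],[0,-0.0005,0.005,-3,-1],[0,-0.0005,0.005,-3,-1],[0,-0.0005,0.005,-3,-1]]]'

```text
time: 6.35
tool_pos: [0.5433, -0.0706, 0.111]
tool_rot: [1.631, 1.56, 1.349]
contact_force: [-12.8, 5.8, 11.2]
opening: 0.0002
```

```bash
python3 st.py; python3 - <<'E'
from plan import *
for n in ["scene"]:
    im=robot.read_camera(n); im=im[110:300,100:355] if n=="scene" else im[100:300,150:405]
    cv2.imwrite(f"pics/{n}2.png",cv2.resize(im,None,fx=3,fy=3,interpolation=cv2.INTER_CUBIC)[:,:,::-1])
E
```

```text
6.35 [ 0.5433 -0.0706  0.111 ] y yaw 73.85 F [-12.8   5.8  11.2] T [1.19 1.95 0.28] op 0.0002 q [-0.28  0.5   1.62  0.01  1.02 -1.57]
tool-th 0.131 tcp in tool-aligned door frame [-0.0124 -0.1178  0.111 ] tcp in cell [-0.1077 -0.0303  0.111 ]
```

View pics/scene2.png

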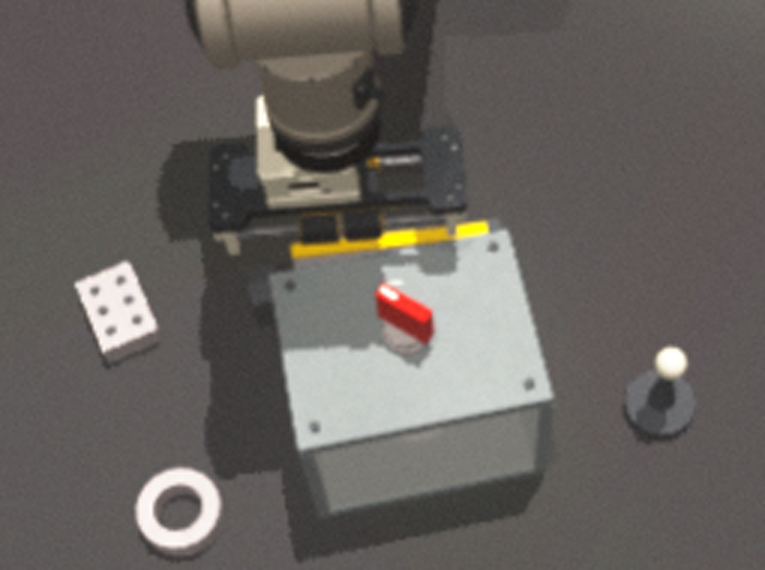

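Emit:
play_rows --moves '[[[-0.001,0,0.003,-1,-1],[0,0,0.003,-1,-1],[0,0,0.003,-1,-1],[0,0,0.003,-1,-1],[0,0,0.003,-1,-1],[0,0,0.003,-1,-1],[0,0,0.003,-1,-1],[0,0,0.003,0,-1],[0,0,0.003,0,-1],[0,0,0.003,0,-1]]]'

```text
time: 7.4
tool_pos: [0.5428, -0.0722, 0.1103]
tool_rot: [2.857, 1.491, 2.701]
contact_force: [-11.5, 4.0, 11.0]
opening: 0.0007
```

```bash
python3 st.py; python3 - <<'E'
from plan import *
for n in ["scene","side"]:
    im=robot.read_camera(n); im=im[110:300,100:355] if n=="scene" else im[100:300,150:405]
    cv2.imwrite(f"pics/{n}3.png",cv2.resize(im,None,fx=3,fy=3,interpolation=cv2.INTER_CUBIC)[:,:,::-1])
E
```

```text
7.4 [ 0.5428 -0.0722  0.1103] y yaw 81.06 F [-11.5   4.   11. ] T [ 0.43  1.67 -0.18] op 0.0007 q [-0.28  0.54  1.55  0.01  1.13 -1.7 ]
tool-th 0.003 tcp in tool-aligned door frame [-0.0276 -0.1169  0.1103] tcp in cell [-0.1079 -0.0319  0.1103]
```

View pics/scene3.png

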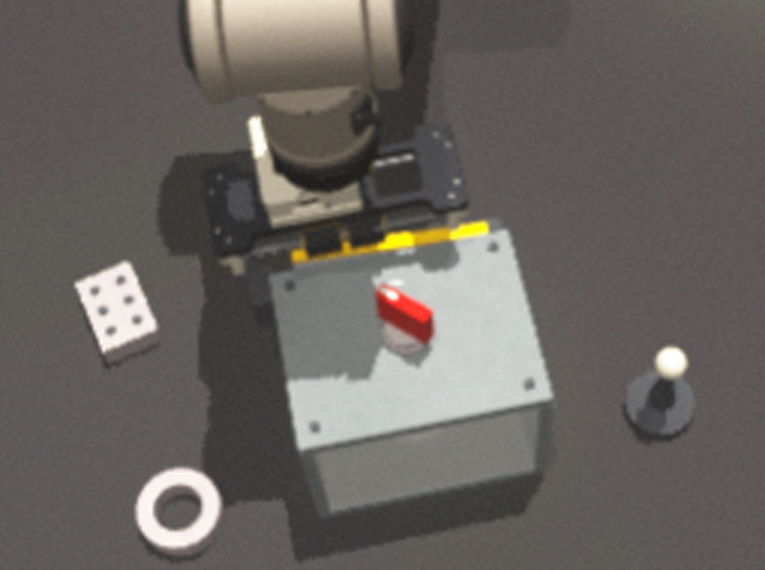

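View pics/side3.png

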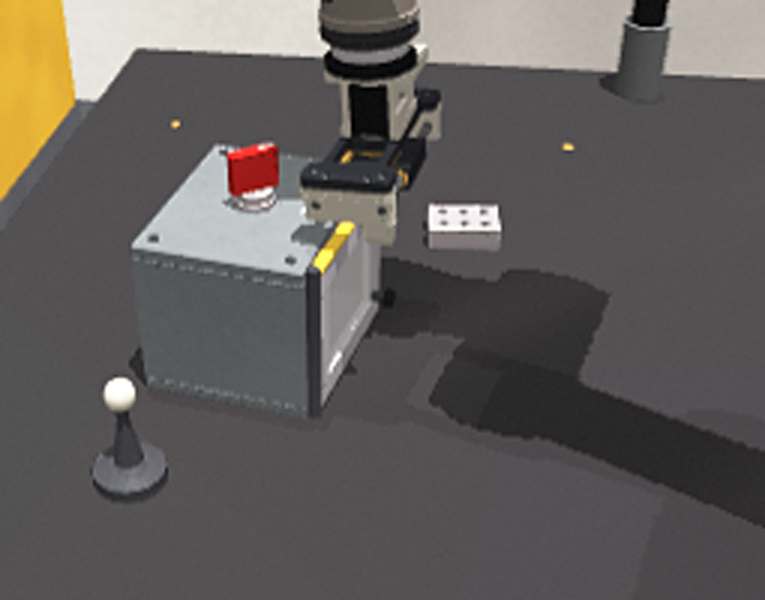

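```bash
python3 - <<'E'
from plan import *
s,p,R=state(); print(R.round(3))
cd=robot.get_calibration('side'); cs=robot.get_calibration('scene')
for n,c,o in (('side',cd,(150,100)),('scene',cs,(100,110))):
    im=cv2.imread(f'pics/{n}3.png')
    def P(v): return tuple(int(x) for x in (proj(p+R@np.array(v,float),c)[0]-o)*3)
    def bx(lo,hi,col):
        cc=[(x,y,z) for x in (lo[0],hi[0]) for y in (lo[1],hi[1]) for z in (lo[2],hi[2])]
        for i,A in enumerate(cc):
            for B in cc[i+1:]:
                if sum(u!=v for u,v in zip(A,B))==1: cv2.line(im,P(A),P(B),col,1)
    bx((-.066,-.019,-.0095),(0,.019,.0095),(0,255,0))
    bx((-.12,-.095,-.0375),(-.066,.095,.0375),(255,0,255))
    def W(v): return tuple(int(x) for x in (proj(cellp(v),c)[0]-o)*3)
    for A,B in (((-.085,.085,.144),(-.085,-.075,.144)),((-.085,-.075,.144),(-.085,-.075,.006)),((-.075,.095,.15),(-.075,-.095,.15))): cv2.line(im,W(A),W(B),(255,255,0),1)
    for A in ((-.101,-.077,.12),(-.101,-.101,.12),(-.067,-.101,.12),(-.067,-.077,.12)): cv2.circle(im,W(A),3,(0,255,255),1)
    cv2.imwrite(f'pics/{n}3b.png',im)
E
```

```text
[[-0.071  0.155  0.985]
 [ 0.034  0.988 -0.153]
 [-0.997  0.022 -0.075]]
```

View pics/side3b.png

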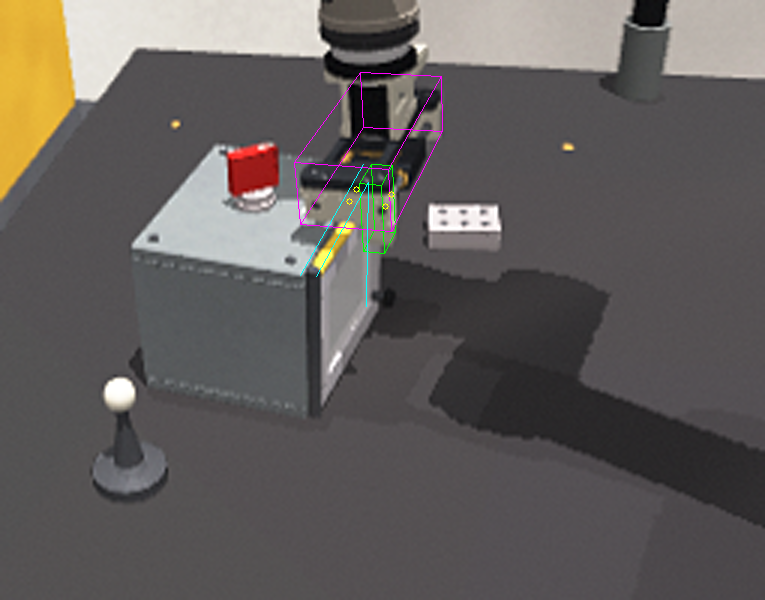

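View pics/scene3b.png

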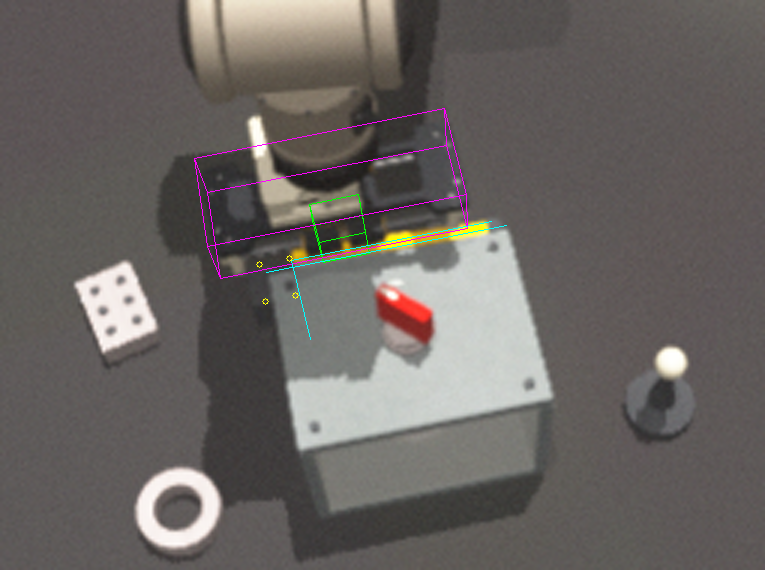

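Emit:
play_rows --moves '[[[-0.003,0,0.001,0,-1],[-0.001,0,0.008,0,-1],[-0.001,0,0.009,0,-1],[-0.001,0,0.008,0,-1],[0,0,0,0,-1],[0,0,0,0,-1],[0,0,0,0,-1],[0,0,0,0,-1],[0,0,0,0,-1],[0,0,0,0,-1]]]'

```text
time: 8.5
tool_pos: [0.5489, -0.0754, 0.1131]
tool_rot: [2.939, 1.437, 2.782]
contact_force: [-2.3, 1.9, 2.7]
opening: 0.0006
```

```bash
python3 st.py; python3 - <<'E'
from plan import *
print(state()[2].round(3))
for n in ["scene","side"]:
    im=robot.read_camera(n); im=im[110:300,100:355] if n=="scene" else im[100:300,150:405]
    cv2.imwrite(f"pics/{n}4.png",cv2.resize(im,None,fx=3,fy=3,interpolation=cv2.INTER_CUBIC)[:,:,::-1])
E
```

```text
8.5 [ 0.5489 -0.0754  0.1131] y yaw 80.9 F [-2.3  1.9  2.7] T [0.21 0.36 0.06] op 0.0006 q [-0.28  0.58  1.48  0.01  1.22 -1.7 ]
tool-th 0.004 tcp in tool-aligned door frame [-0.0208 -0.1191  0.1131] tcp in cell [-0.1013 -0.0342  0.1131]
[[-0.125  0.158  0.979]
 [ 0.047  0.987 -0.153]
 [-0.991  0.027 -0.131]]
```

View pics/scene4.png

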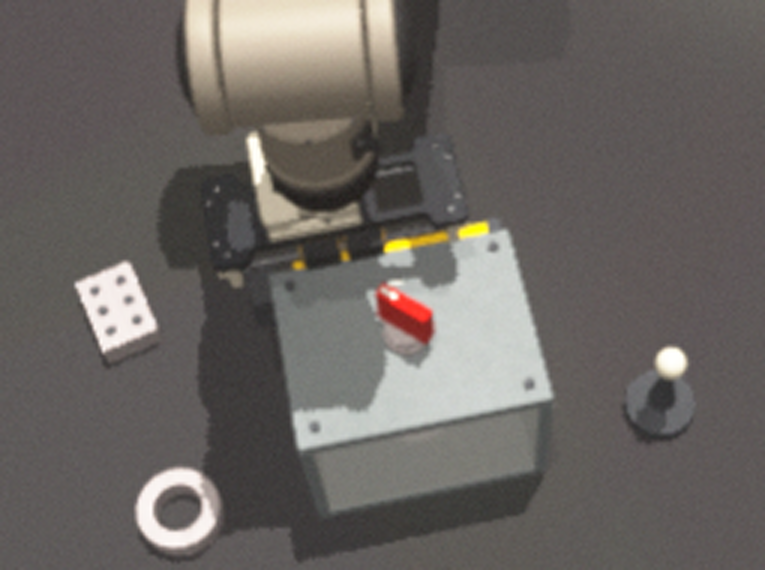

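Emit:
play_rows --moves '[[[0.001,0,-0.01,0,-1],[0.002,0,-0.015,0,-1],[0.002,0,-0.02,0,-1],[0.002,0,-0.02,0,-1],[0,0,-0.02,0,-1],[-0.02,0,-0.02,0,-1],[-0.03,0,-0.02,0,-1],[-0.03,0,-0.01,0,-1],[-0.03,0,0,0,-1],[-0.03,0,0,0,-1]]]'

```text
time: 9.6
tool_pos: [0.4316, -0.0628, 0.2629]
tool_rot: [2.957, 1.447, 2.799]
contact_force: [0.3, 0.0, -0.9]
opening: 0.0003
```

```bash
python3 st.py; python3 - <<'E'
from plan import *
print(state()[2].round(3))
for n in ["scene","side"]:
    im=robot.read_camera(n); im=im[110:300,100:355] if n=="scene" else im[100:300,150:405]
    cv2.imwrite(f"pics/{n}5.png",cv2.resize(im,None,fx=3,fy=3,interpolation=cv2.INTER_CUBIC)[:,:,::-1])
E
```

```text
9.6 [ 0.4316 -0.0628  0.2629] y yaw 80.89 F [ 0.3  0.  -0.9] T [-0.03 -0.09  0.07] op 0.0003 q [-0.32  0.22  1.6   0.    1.45 -1.74]
tool-th 0.005 tcp in tool-aligned door frame [-0.1386 -0.1249  0.2629] tcp in cell [-0.2193 -0.0393  0.2629]
[[-0.116  0.158  0.981]
 [ 0.041  0.987 -0.154]
 [-0.992  0.023 -0.121]]
```

View pics/scene5.png

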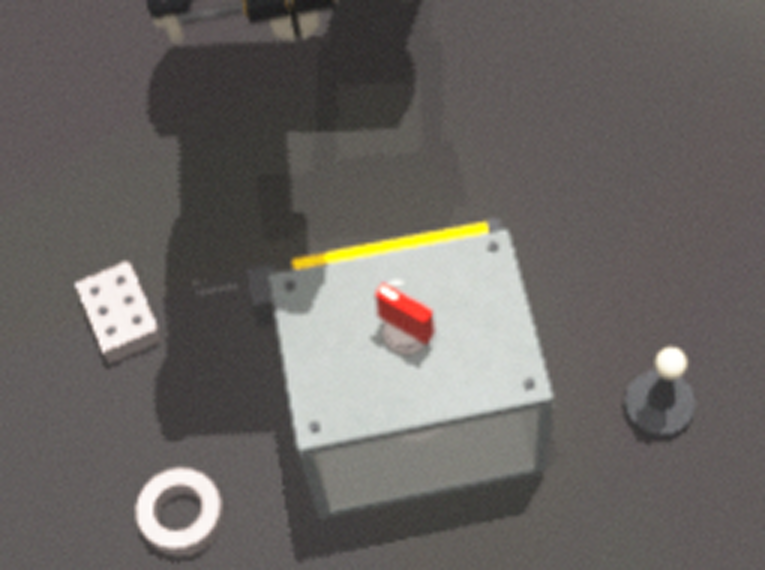

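View pics/side5.png

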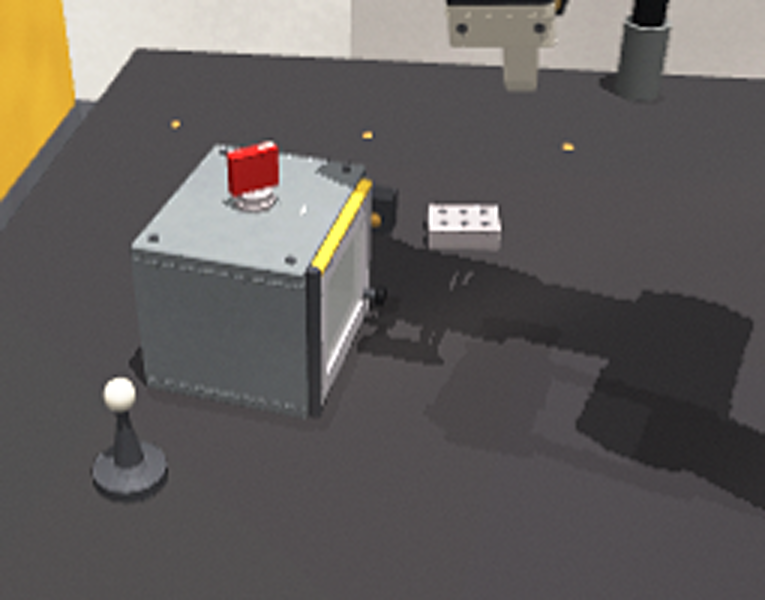

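```bash
cat > doorang.py <<'E'
from plan import *
import sys
cs,cd=robot.get_calibration("scene"),robot.get_calibration("side")
for n,c in (("scene",cs),("side",cd)):
    im=robot.read_camera(n).astype(int)
    r,g,b=im[...,0],im[...,1],im[...,2]
    m=(r>110)&(g>90)&(b<0.55*g)
    o=proj(cellp([-.08,0,.144]),c)[0]; yy,xx=np.nonzero(m); k=np.hypot(xx-o[0],yy-o[1])<60
    xx,yy=xx[k],yy[k]
    P=np.array([onz((x,y),c,.144) for x,y in zip(xx,yy)])-O; P=P@RC  # cell frame
    k=(P[:,0]>-.16)&(P[:,0]<-.05)&(np.abs(P[:,1])<.11);P=P[k]
    f=np.polyfit(P[:,1],P[:,0],1); print(n,len(P),'slope->th',np.arctan(f[0]).round(4),'x at y=-.07',np.polyval(f,-.07).round(4),'x at .085',np.polyval(f,.085).round(4),'y rng',P[:,1].min().round(3),P[:,1].max().round(3))
    # roof front edge check
E
python3 doorang.py
```

```text
scene 268 slope->th 0.003 x at y=-.07 -0.0829 x at .085 -0.0825 y rng -0.076 0.08
side 163 slope->th 0.0137 x at y=-.07 -0.0826 x at .085 -0.0805 y rng -0.079 0.075
```

```bash
python3 - <<'E'
from plan import *
s,p,R=state()
t=cellp([0,0,.186+.07]) + R[:,0]*.019
print(t)
for r in rows(p,R,t,138.6,20): print(r)
E
```

```text
[ 0.65206572 -0.05613227  0.23714437]
[-0.0, 0.002, 0.0109, 6.93]
[-0.0, 0.0033, 0.0106, 6.93]
[-0.0, 0.0046, 0.0101, 6.93]
[-0.0, 0.0058, 0.0095, 6.93]
[-0.0, 0.0069, 0.0087, 6.93]
[-0.0, 0.0079, 0.0078, 6.93]
[-0.0, 0.0088, 0.0068, 6.93]
[-0.0, 0.0095, 0.0057, 6.93]
[-0.0, 0.0101, 0.0045, 6.93]
[-0.0, 0.0106, 0.0032, 6.93]
[-0.0, 0.0109, 0.0019, 6.93]
[-0.0, 0.0111, 0.0006, 6.93]
[-0.0, 0.0111, -0.0007, 6.93]
[-0.0, 0.0109, -0.0021, 6.93]
[-0.0, 0.0106, -0.0034, 6.93]
[-0.0, 0.0101, -0.0046, 6.93]
[-0.0, 0.0095, -0.0058, 6.93]
[-0.0, 0.0087, -0.0069, 6.93]
[-0.0, 0.0078, -0.0079, 6.93]
[-0.0, 0.0068, -0.0088, 6.93]
```

Emit:
play_rows --moves '[[[0,0.002,0.011,7,0.3],[0,0.003,0.011,7,0.3],[0,0.005,0.01,7,0.3],[0,0.006,0.01,7,0.3],[0,0.007,0.009,7,0.3],[0,0.008,0.008,7,0.3],[0,0.009,0.007,7,0.3],[0,0.01,0.006,7,0.3],[0,0.01,0.005,7,0.3],[0,0.011,0.003,7,0.3]]]'

```text
time: 10.8
tool_pos: [0.544, -0.0623, 0.231]
tool_rot: [-2.036, 1.426, 2.818]
contact_force: [0.3, -0.2, 0.6]
opening: 0.0596
```

Emit:
play_rows --moves '[[[0,0.011,0.002,7,0.3],[0,0.011,0.001,7,0.3],[0,0.011,-0.001,7,0.3],[0,0.011,-0.002,7,0.3],[0,0.011,-0.003,7,0.3],[0,0.01,-0.005,7,0.3],[0,0.01,-0.006,7,0.3],[0,0.009,-0.007,7,0.3],[0,0.008,-0.008,7,0.3],[0,0.007,-0.009,7,0.3]]]'

```text
time: 11.8
tool_pos: [0.6552, -0.0694, 0.1917]
tool_rot: [-0.74, 1.399, 2.84]
contact_force: [-0.4, -0.7, -0.4]
opening: 0.0595
```

```bash
python3 st.py; python3 - <<'E'
from plan import *
s,p,R=state();print(R.round(3)); print('delta tool',(R.T@(cellp([0,0,.186])-p)).round(4), 'turn to -57.7',ang(R[:,1])+57.7)
for n in ["wrist","side"]:
    im=robot.read_camera(n)
    if n=='side': im=im[100:300,150:405]
    cv2.imwrite(f"pics/{n}6.png",cv2.resize(im,None,fx=1.5 if n=='wrist' else 3,fy=1.5 if n=='wrist' else 3,interpolation=cv2.INTER_CUBIC)[:,:,::-1])
E
```

```text
11.8 [ 0.6552 -0.0694  0.1917] y yaw -65.3 F [-0.4 -0.7 -0.4] T [-0.15  0.07  0.01] op 0.0595 q [-0.23  0.73  0.97  0.01  1.61  0.9 ]
tool-th 2.545 tcp in tool-aligned door frame [-0.0139  0.1268  0.1917] tcp in cell [ 0.0028 -0.0122  0.1917]
[[-0.163  0.415 -0.895]
 [ 0.051 -0.903 -0.428]
 [-0.985 -0.115  0.126]]
delta tool [ 0.0064 -0.011  -0.0052] turn to -57.7 -7.604378081407077
```

View pics/wrist6.png

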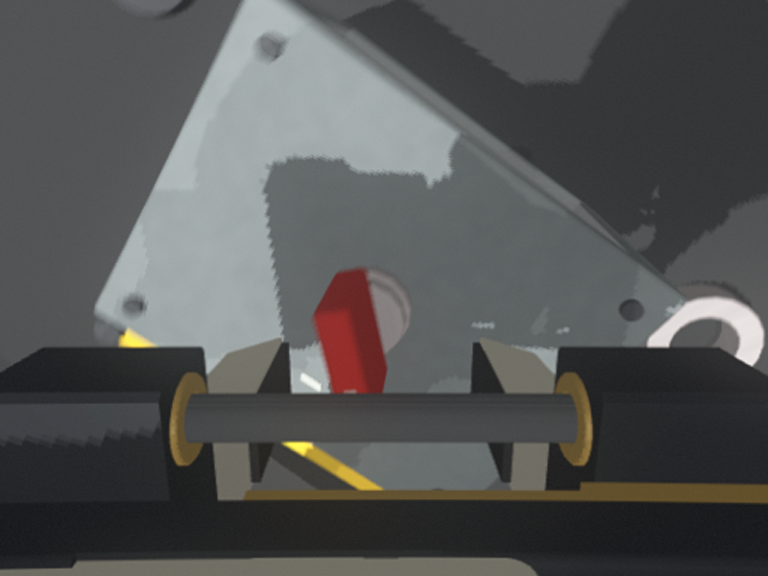

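View pics/side6.png

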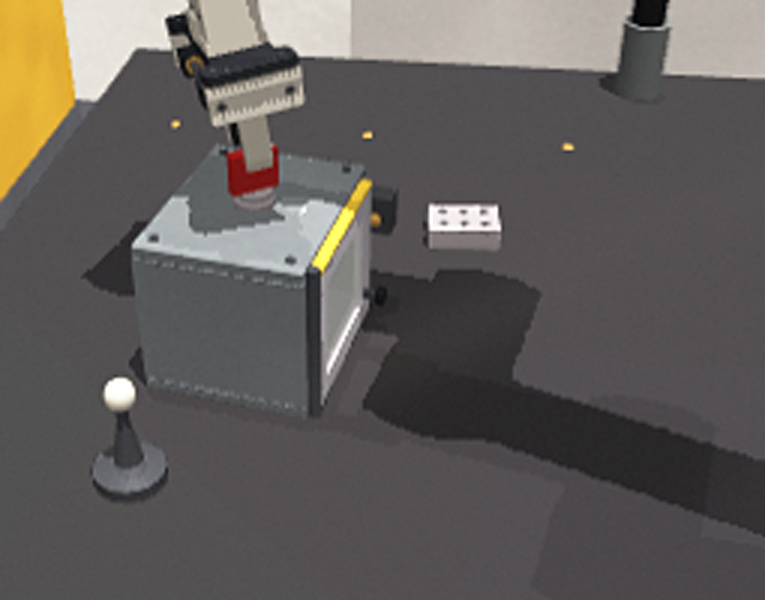

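```bash
cat > wov.py <<'E'
from plan import *
import sys
def wov(src,dst,c,w,crop=(0,0),f=1.5,off=(0,0)):
    im=cv2.imread(src)
    R=RC@Rz(w)
    def P(v): return tuple(int(x) for x in (proj(O+np.array([*off,0])+R@np.array(v,float),c)[0]-crop)*f)
    lo,hi=(-.022,-.006,.164),(.022,.006,.202)
    cc=[(x,y,z) for x in (lo[0],hi[0]) for y in (lo[1],hi[1]) for z in (lo[2],hi[2])]
    for i,A in enumerate(cc):
        for B in cc[i+1:]:
            if sum(u!=v for u,v in zip(A,B))==1: cv2.line(im,P(A),P(B),(0,255,0),1)
    cr=[(-.075,-.095),(-.075,.095),(.075,.095),(.075,-.095)]
    for i in range(4):
        A,B=[tuple(int(x) for x in (proj(cellp([*cr[j%4],.15]),c)[0]-crop)*f) for j in (i,i+1)]
        cv2.line(im,A,B,(255,255,0),1)
    cv2.imwrite(dst,im)
if __name__=="__main__":
    wov('pics/wrist6.png','pics/wrist6b.png',robot.get_calibration('wrist'),q[5])
E
python3 wov.py
```

```text
(no output)
```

View pics/wrist6b.png

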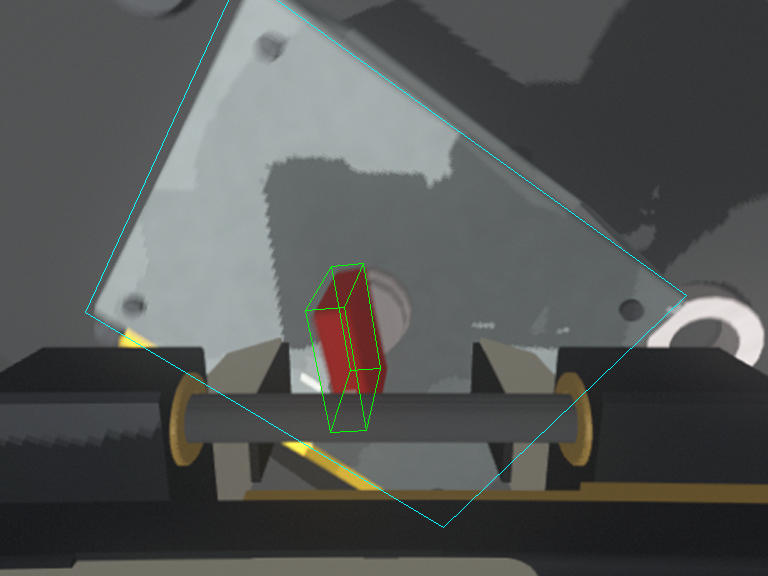

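Emit:
play_rows --moves '[[[0,-0.003,-0.001,-4,0.3],[0,-0.003,-0.001,-4,0.3],[0,-0.002,-0.001,0,0.3],[0.003,0,0,0,0.3],[0.005,0,0,0,0.3],[0.005,0,0,0,0.3],[0.003,0,0,0,0.3],[0,0,0,0,0.3],[0,0,0,0,0.3],[0,0,0,0,0.3]]]'

```text
time: 12.9
tool_pos: [0.6479, -0.0601, 0.169]
tool_rot: [-0.891, 1.39, 2.847]
contact_force: [-0.1, -0.5, -1.0]
opening: 0.0596
```

```bash
python3 st.py; python3 - <<'E'
from plan import *
from wov import wov
s,p,R=state();print(R.round(3)); print('delta tool',(R.T@(cellp([0,0,.186])-p)).round(4), 'turn to -57.7',ang(R[:,1])+57.7)
c=robot.get_calibration('wrist')
for n in ["wrist"]:
    im=robot.read_camera(n)
    cv2.imwrite(f"pics/{n}7.png",cv2.resize(im,None,fx=1.5 if n=='wrist' else 3,fy=1.5 if n=='wrist' else 3,interpolation=cv2.INTER_CUBIC)[:,:,::-1])
wov('pics/wrist7.png','pics/wrist7b.png',c,q[5])
E
```

```text
12.9 [ 0.6479 -0.0601  0.169 ] y yaw -56.27 F [-0.1 -0.5 -1. ] T [-0.11  0.04 -0.  ] op 0.0596 q [-0.22  0.73  1.03  0.01  1.56  0.76]
tool-th 2.386 tcp in tool-aligned door frame [0.0071 0.1156 0.169 ] tcp in cell [-0.0058 -0.0041  0.169 ]
[[-0.172  0.55  -0.817]
 [ 0.052 -0.824 -0.565]
 [-0.984 -0.14   0.113]]
delta tool [-0.0176 -0.0015 -0.0051] turn to -57.7 1.4263689343965638
```

View pics/wrist7b.png

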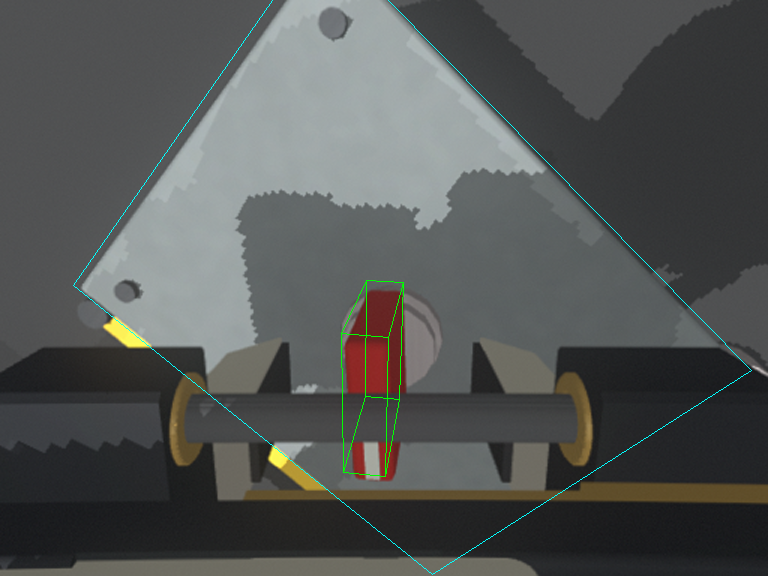

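Emit:
play_rows --moves '[[[-0.003,0,-0.003,1,0.3],[-0.002,0,-0.003,0.4,0.3],[0,0,0,0,0.3],[0,0,0,0,-1],[0,0,0,0,-1],[0,0,0,0,-1],[0,0,0,0,-1],[0,0,0,0,-1],[0,0,0,0,-1],[0,0,0,0,-1]]]' --grip_force 30

```text
time: 13.95
tool_pos: [0.6543, -0.0559, 0.1745]
tool_rot: [-0.872, 1.391, 2.841]
contact_force: [0.1, 1.3, 0.4]
opening: 0.0148
```

```bash
python3 st.py; python3 - <<'E'
from plan import *
from wov import wov
s,p,R=state();print(R.round(3)); print('delta tool',(R.T@(cellp([0,0,.186])-p)).round(4), 'turn to -57.7',ang(R[:,1])+57.7)
c=robot.get_calibration('wrist')
for n in ["wrist"]:
    im=robot.read_camera(n)
    cv2.imwrite(f"pics/{n}8.png",cv2.resize(im,None,fx=1.5 if n=='wrist' else 3,fy=1.5 if n=='wrist' else 3,interpolation=cv2.INTER_CUBIC)[:,:,::-1])
wov('pics/wrist8.png','pics/wrist8b.png',c,q[5])
E
```

```text
13.95 [ 0.6543 -0.0559  0.1745] y yaw -57.77 F [0.1 1.3 0.4] T [-0.45 -0.12  0.  ] op 0.0148 q [-0.21  0.74  1.    0.02  1.58  0.79]
tool-th 2.412 tcp in tool-aligned door frame [-0.0036  0.1157  0.1745] tcp in cell [-1.000e-04  1.100e-03  1.745e-01]
[[-0.171  0.528 -0.832]
 [ 0.053 -0.838 -0.543]
 [-0.984 -0.137  0.115]]
delta tool [-0.0114 -0.0007  0.0019] turn to -57.7 -0.06537485504167506
```

View pics/wrist8b.png

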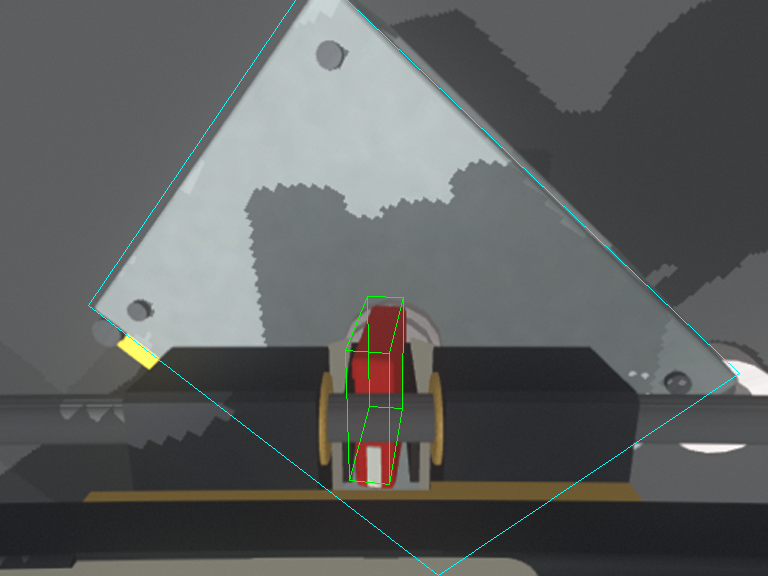

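Emit:
play_rows --moves '[[[0,0,0,0,-1],[0,-0.002,0.002,0,-1],[0,-0.002,0.002,0,-1],[0,-0.002,0.002,0,-1],[0,-0.002,0.002,0,-1],[0,-0.002,0.002,0,-1],[0,-0.002,0.002,0,-1],[0,-0.002,0.002,0,-1],[0,-0.002,0.002,0,-1],[0,-0.002,0.002,0,-1]]]' --grip_force 50

```text
time: 15.0
tool_pos: [0.6549, -0.0562, 0.1745]
tool_rot: [-0.916, 1.459, 2.795]
contact_force: [12.4, 2.0, -5.6]
opening: 0.0128
```

```bash
python3 st.py; python3 - <<'E'
from plan import *
print(state()[2].round(3))
E
```

```text
15.0 [ 0.6549 -0.0562  0.1745] y yaw -57.56 F [12.4  2.  -5.6] T [-0.85 -2.01  0.  ] op 0.0128 q [-0.21  0.7   1.07  0.02  1.48  0.79]
tool-th 2.418 tcp in tool-aligned door frame [-0.0047  0.1163  0.1745] tcp in cell [0.0005 0.0008 0.1745]
[[-0.105  0.534 -0.839]
 [ 0.038 -0.841 -0.54 ]
 [-0.994 -0.089  0.068]]
```

Emit:
play_rows --moves '[[[0,-0.002,0.002,0,-1],[0,-0.002,0.002,0,-1],[0,-0.002,0.002,0,-1],[0,-0.002,0.002,0,-1],[0,-0.002,0.002,0,-1],[0,-0.002,0.002,0,-1],[0,-0.002,0.002,0,-1],[0,-0.002,0.002,0,-1],[0,-0.002,0.002,0,-1],[0,-0.002,0.002,0,-1]]]'

```text
time: 16.0
tool_pos: [0.6556, -0.0566, 0.1745]
tool_rot: [-1.142, 1.533, 2.569]
contact_force: [11.9, 1.0, -5.6]
opening: 0.012
```

```bash
python3 st.py; python3 - <<'E'
from plan import *
print(state()[2].round(3))
E
```

```text
16.0 [ 0.6556 -0.0566  0.1745] y yaw -57.36 F [11.9  1.  -5.6] T [-1.   -1.82  0.07] op 0.012 q [-0.21  0.65  1.16  0.01  1.37  0.79]
tool-th 2.42 tcp in tool-aligned door frame [-0.0053  0.117   0.1745] tcp in cell [0.0013 0.0005 0.1745]
[[-0.032  0.539 -0.842]
 [ 0.021 -0.842 -0.54 ]
 [-0.999 -0.035  0.016]]
```

Emit:
play_rows --moves '[[[0,-0.002,0.002,0,-1],[0,-0.002,0.002,0,-1],[0,-0.002,0.002,0,-1],[0,-0.001,0.001,0,-1],[0,0,0,0,-1],[0,0,0,3,-1],[0,0,0,4,-1],[0,0,0,4,-1],[0,0,0,4,-1],[0,0,0,4,-1]]]'

```text
time: 17.0
tool_pos: [0.6564, -0.0579, 0.1745]
tool_rot: [-1.371, 1.558, 1.999]
contact_force: [2.5, 1.2, -1.0]
opening: 0.0117
```

```bash
python3 st.py; python3 - <<'E'
from plan import *
print(state()[2].round(3))
E
```

```text
17.0 [ 0.6564 -0.0579  0.1745] y yaw -76.92 F [ 2.5  1.2 -1. ] T [-0.45  0.08  0.07] op 0.0117 q [-0.21  0.63  1.18  0.01  1.33  1.13]
tool-th 2.762 tcp in tool-aligned door frame [-0.0448  0.1099  0.1745] tcp in cell [ 0.0023 -0.0006  0.1745]
[[-0.005  0.226 -0.974]
 [ 0.012 -0.974 -0.226]
 [-1.    -0.013  0.003]]
```

Emit:
play_rows --moves '[[[0,0,0,3,-1],[0,0,0,3,-1],[0,0,0,3,-1],[0,0,0,3,-1],[0,0,0,3,-1],[0,0,0,3,-1],[0,0,0,3,-1],[0,0,0,3,-1],[0,0,0,3,-1],[0,0,0,3,-1]]]'

```text
time: 18.0
tool_pos: [0.656, -0.0593, 0.1746]
tool_rot: [-0.676, 1.559, 2.153]
contact_force: [1.7, 0.4, -0.0]
opening: 0.0133
```

```bash
python3 st.py; python3 - <<'E'
from plan import *
print(state()[2].round(3))
E
```

```text
18.0 [ 0.656  -0.0593  0.1746] y yaw -107.94 F [ 1.7  0.4 -0. ] T [-0.13  0.03  1.37] op 0.0133 q [-0.21  0.63  1.18  0.01  1.33  1.67]
tool-th -2.98 tcp in tool-aligned door frame [-0.095   0.0726  0.1746] tcp in cell [ 0.0021 -0.0021  0.1746]
[[-0.007 -0.308 -0.951]
 [ 0.01  -0.951  0.308]
 [-1.    -0.008  0.01 ]]
```

Emit:
play_rows --moves '[[[0,0,0,0,-1],[0,0,0,-3,-1],[0,0,0,-3,-1],[0,0,0,-2,-1],[0,0,0,-1,-1],[0,0,0,0,-1],[0,0,0,0,-1],[0,0,0,0,-1],[0,0,0,0,-1],[0,0,0,0,-1]]]'

```text
time: 19.0
tool_pos: [0.6559, -0.0592, 0.1745]
tool_rot: [-0.848, 1.558, 2.15]
contact_force: [2.9, 1.9, 0.6]
opening: 0.0116
```

```bash
python3 st.py; python3 - <<'E'
from plan import *
from wov import wov
print(state()[2].round(3))
c=robot.get_calibration('wrist')
for n in ["wrist"]:
    im=robot.read_camera(n)
    cv2.imwrite(f"pics/{n}9.png",cv2.resize(im,None,fx=1.5 if n=='wrist' else 3,fy=1.5 if n=='wrist' else 3,interpolation=cv2.INTER_CUBIC)[:,:,::-1])
wov('pics/wrist9.png','pics/wrist9b.png',c,np.pi)
E
```

```text
19.0 [ 0.6559 -0.0592  0.1745] y yaw -98.24 F [2.9 1.9 0.6] T [-0.08  0.22  0.01] op 0.0116 q [-0.21  0.63  1.18  0.01  1.33  1.5 ]
tool-th -3.149 tcp in tool-aligned door frame [-0.0813  0.0875  0.1745] tcp in cell [ 0.0019 -0.002   0.1745]
[[-0.007 -0.143 -0.99 ]
 [ 0.011 -0.99   0.143]
 [-1.    -0.01   0.009]]
```

View pics/wrist9b.png

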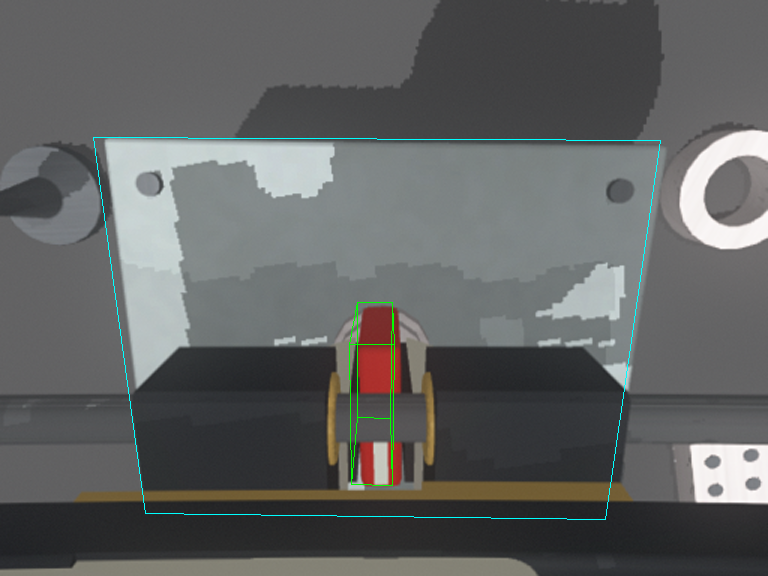

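Emit:
play_rows --moves '[[[0,0,0,-2,-1],[0,0,0,-4,-1],[0,0,0,-5,-1],[0,0,0,-5,-1],[0,0,0,-5,-1],[0,0,0,-5,-1],[0,0,0,-5,-1],[0,0,0,-5,-1],[0,0,0,-5,-1],[0,0,0,-4,-1]]]'

```text
time: 20.05
tool_pos: [0.6552, -0.0569, 0.1746]
tool_rot: [-1.632, 1.555, 2.182]
contact_force: [1.0, 1.3, -0.3]
opening: 0.0117
```

```bash
python3 st.py; python3 - <<'E'
from plan import *
print(state()[2].round(3))
E
```

```text
20.05 [ 0.6552 -0.0569  0.1746] y yaw -51.45 F [ 1.   1.3 -0.3] T [-0.51  0.09 -0.04] op 0.0117 q [-0.21  0.63  1.18  0.01  1.33  0.69]
tool-th 2.318 tcp in tool-aligned door frame [0.0072 0.1169 0.1746] tcp in cell [0.0009 0.0002 0.1746]
[[-0.009  0.623 -0.782]
 [ 0.013 -0.782 -0.623]
 [-1.    -0.015 -0.001]]
```

Emit:
play_rows --moves '[[[0,0,0,-4,-1],[0,0,0,-5,-1],[0,0,0,-5,-1],[0,0,0,-5,-1],[0,0,0,-5,-1],[0,0,0,-5,-1],[0,0,0,-5,-1],[0,0,0,-4,-1],[0,0,0,-3,-1],[0,0,0,0,-1]]]'

```text
time: 21.05
tool_pos: [0.6532, -0.0557, 0.1746]
tool_rot: [-2.094, 1.555, 2.47]
contact_force: [0.6, 2.0, -1.0]
opening: 0.0116
```

```bash
python3 st.py; python3 - <<'E'
from plan import *
from wov import wov
print(state()[2].round(3))
c=robot.get_calibration('wrist')
for n in ["wrist"]:
    im=robot.read_camera(n)
    cv2.imwrite(f"pics/{n}10.png",cv2.resize(im,None,fx=1.5 if n=='wrist' else 3,fy=1.5 if n=='wrist' else 3,interpolation=cv2.INTER_CUBIC)[:,:,::-1])
wov('pics/wrist10.png','pics/wrist10b.png',c,-np.pi/2)
E
python3 doorang.py; python3 st.py
```

```text
21.05 [ 0.6532 -0.0557  0.1746] y yaw -8.54 F [ 0.6  2.  -1. ] T [-0.62 -0.36  0.03] op 0.0116 q [-0.21  0.63  1.19  0.01  1.34 -0.06]
tool-th 1.569 tcp in tool-aligned door frame [0.084  0.0786 0.1746] tcp in cell [-0.0012  0.001   0.1746]
[[-0.012  0.989 -0.149]
 [ 0.01  -0.148 -0.989]
 [-1.    -0.014 -0.008]]
scene 132 slope->th 0.0012 x at y=-.07 -0.0826 x at .085 -0.0824 y rng -0.076 0.08
side 160 slope->th 0.0162 x at y=-.07 -0.083 x at .085 -0.0805 y rng -0.079 0.075
21.2 [ 0.6532 -0.0557  0.1746] y yaw -8.64 F [ 0.1  2.5 -0.8] T [-0.58 -0.31  0.04] op 0.0119 q [-0.21  0.63  1.19  0.01  1.34 -0.06]
tool-th 1.571 tcp in tool-aligned door frame [0.0838 0.0788 0.1746] tcp in cell [-0.0012  0.0011  0.1746]
```

View pics/wrist10b.png

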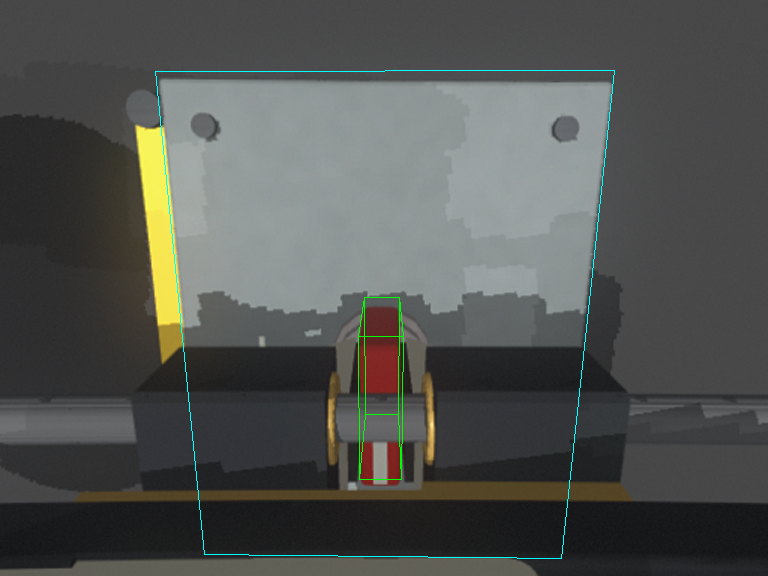

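```bash
python3 - <<'E'
from plan import *
for n in ["scene","side"]:
    im=robot.read_camera(n); im=im[110:300,100:355] if n=="scene" else im[100:300,150:405]
    cv2.imwrite(f"pics/{n}11.png",cv2.resize(im,None,fx=3,fy=3,interpolation=cv2.INTER_CUBIC)[:,:,::-1])
a=cv2.imread('pics/scene11.png');b=cv2.imread('pics/side11.png');cv2.imwrite('pics/fin.png',cv2.resize(np.hstack([a[:570],b[:570]]),(800,298)))
E
```

```text
(no output)
```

View pics/fin.png

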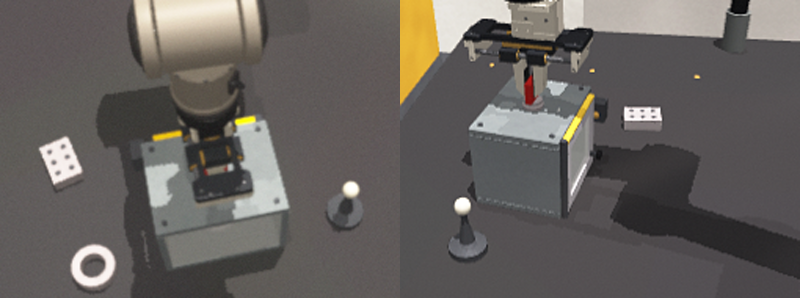

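The picture shows the door shut, with its yellow edge parallel to the roof's front edge. The wing is pinched across the cell, and the block, ring and ball stand are where they started. I'm handing in.

```bash
python3 - <<'E'
from cell import robot
print(robot.hand_in()); s=robot.observe(); print(s['time'],s['tool_rot'],s['opening'])
E
```

```text
the job is handed in; nothing more can be done
None
the job is handed in; nothing more can be done
```

I pushed the door shut and seated the thumbscrew clockwise. I then backed it off a quarter turn and handed in at about 21 s, still pinching the wing with about 50 N of grip.

- **Door:** in the last pictures the yellow edge lay 0.001 rad (scene camera) and 0.016 rad (side camera) from shut. The two disagree slightly, but both are well inside the 0.045 rad catch point, so I take it as latched. I never saw the snap itself.
- **Thumbscrew:** on the stop the torque about the screw rose to about 1.4 N m against 0.06 N m of friction, and the fingers twisted about 9° past the wing before I straightened them. From the straightened position the back-off measured 89.6°, and the wing lay within 0.1° of the cell's y.
- **Pinch:** the last opening reading was 11.9 mm on the 12 mm wing. The state could not be read after hand-in.
- **Bystanders:** the ball stand, ring gauge and steel block looked unmoved in the final pictures. I judged this by eye and did not measure it.
- **Setback:** pushing against the catch, and then reaching out to the wing, tilted the tool by about 10°. I removed nearly all of that by pulling gently on the pinched wing before turning it. The largest horizontal push I read on the door was about 14 N, but I only saw forces at the end of each call.

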